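Find the release notch in the clamping fence by touch and hold the clamp open

ROBOT

A 6-joint arm with a two-finger parallel gripper is mounted at the origin on the work surface. World frame = base frame: x ahead of the robot, y to its left, z up, the work surface at z = 0. Lengths are in m, angles in degrees, forces in N, time in s.
With the tool pointing down it reaches from about 0.4 to 0.825 m from the base axis. Payload 7 kg.
Tool frame: the origin (TCP) lies at the very end of the fingers, on their centre line; the grasp point (between the pads) lies 19 mm behind it (ctrl.grip_depth is the distance from the TCP to the grasp point, in m); z points along the fingers, y is the line along which they close (so a half turn about z gives the same grasp; the last joint's range is limited). The gripper opens to 88 mm and grips with 3 to 60 N. Pads are 19 mm wide; open, the fingers measure 130 mm over their backs; the gripper's body (78 mm by 193 mm) begins 47 mm behind the grasp point.
Start: joints at [-57.978, 20.546, 0.682, 0, -70.136, -16.507], TCP at [0.181, -0.65, 0.227] pointing down, gripper open.
Joint ranges: [-176.03, 176.03], [-82.01, 121.73], [-58.28, 71.71], [-173.87, 95.51], [-174.79, -0.11], [-173.66, 173.66]. Speed limits (degrees/s): [136.94, 136.94, 172.46, 180, 180, 180].

INTERFACE

Orientations are given as [roll, pitch, yaw] about the fixed x, y, z axes, in that order (R = Rz(yaw) Ry(pitch) Rx(roll)).
In Python, from plant import get_obs, eyes, ctrl, spotter gives the robot as it stands.
- The arm moves only by the shell command python3 -m crank 'ROWS'. ROWS is JSON, one flat list of numbers, 7 for each row, row after row: the turn, a rotation vector about the tool's x, y, z in rad, then the shift along the tool's x, y, z in mm, then the opening, from 0 (shut) to 1 (fully open). A call has 1 to 5 rows; each row shifts and turns the commanded pose from where the row before left it, along the tool's axes as they then stand; what a row does not reach is not made up. A row lasts 1/8 s, in which the tool goes at most 62.5 mm and 10.7 degrees, less where a joint would pass 70% of its speed; a pose out of reach is approached as far as the arm can. A call is refused whole if a number of a shift passes 62.5 or a number of a turn 0.188, either way. A call with a gripper value outside its range is refused whole. The fingers move at their own pace and stop on an object; the grip force is fixed at half the most. Time passes only in rows, so rows that do not move let the fingers close. It gives the time, the measured TCP pose, the force, the opening and the grip force at its end, in the units of the state.
- get_obs(): the state, without advancing time (a new reading comes with each control period).
- eyes.snapshot(name): name is "scene" or "top" or "wrist"; returns the picture (400x640x3 uint8, blue, green, red); there is no depth.
- eyes.camera_model(name): a dict with "fx", "fy", "cx", "cy" (pixels), "D" ([k1, k2, p1, p2, k3] as OpenCV has them; the pictures are not rectified), "extrinsics" (4x4, takes a point from camera to world coordinates). Camera axes: x right, y down, z forward; pixel columns grow to the right and rows downward; lengths in m; the calibration is good to about 2 mm. A picture is of the moment at which its call begins: read the wrist's pose just before it. camera_model takes no time and is no camera call; for the wrist camera it gives the pose at the moment of the call.
- ctrl.close_job(): hands the job in; it is judged then, once.
Trained networks look in the newest picture that a camera, given by its name, has taken for a name from the list of things; names that differ only in an ending like _2 or _b are one class to them, and where a whole thing is asked for, a point or a joint stands for the part that bears it (a point fixed in the world has none). Each returns a list of dicts, best first, with "p" (0 to 1); they miss things now and then, are a little off and sometimes report something else, mostly with a low value. They report only what shows in the picture. A call takes as long as a camera call.
- spotter.outline_of(camera, target): "region" (400x640 bool, what is visible of it) and "rect" ([left, top, width, height] in pixels, round what is visible of it).
- spotter.place_of(camera, target): "location" ([column, row] in pixels: a listed point, or the origin of a listed thing).
The state is a dict: "clock": time; "joint_pos": joint angles; "qvel": joint speeds; "tau": joint torques, N m; "tool_pos": TCP position; "orientation": TCP orientation; "force": force on the tool from outside, world axes, zero at the start; "moment": the same for the moment, N m; "opening": finger opening in m; "gripper_force": force on a finger pad.
Only numpy, scipy, OpenCV 4.12 (cv2) and the standard library are available. Lean on these libraries where they do the work, as an engineer would, in place of code of your own. Each camera call takes 0.05 s, during which the arm holds its last target. There are 200 camera calls.

TASK

The board on the bench is held under the clamping fence's hold-down bar. Touch the fence's top edge at its left-hand end (the robot's left), run a fingertip along the edge to the right until it comes to the notch, then press the key inside the notch all the way down so that the bar lifts, and finish while still holding it down. Only press: do not pick up or shift the board or anything else on the bench.

Things in the scene. Friction and masses are not known exactly. Their poses are not given: they have to be found in the camera images.
- fence: Fixed aluminium fence, 390 mm long (own y), 24 mm thick (own x), its flat level top edge 60 mm above the bench; origin on the bench under its middle, +y to the robot's left, +x away from the robot. A steel foot plate 8 mm high reaches 70 mm to the robot's side. The edge is flush throughout but for one notch whose place changes and is not reported: find it by touch or sight.
- edge_left (a point): Left end of the fence's top edge, on its centre line, 60 mm above the bench; axes as the fence's. The edge runs from here 390 mm along -y: first a solid plain block of 110 mm, then five flush segments of 50 mm (centres 135, 185, 235, 285, 335 mm from here), then 30 mm plain. One of the five segments has the notch, at its middle.
- edge_right (a point): Right end of the fence's top edge, on its centre line, 60 mm above the bench. The notch is a gap in the top edge 40 mm long, open to both sides of the fence; its floor is the aluminium key, 39 x 23 mm, 6 mm below the edge while up and 14 mm below it when fully pressed.
- key (a joint): How far the key at the bottom of the notch is pressed straight down: 0 = up, 0.008 m = fully down, against a stop. Sprung: about 5 N (with the bar's weight) starts it, about 10 N holds it fully down; it springs back when let go.
- bar (a joint): Angle of the steel hold-down bar behind the fence, hinged 30 mm beyond the centre line and 37 mm above the bench: 0 = down on the board, 0.4 rad = lifted. It is linked to the key (0.05 rad per mm) and follows it.
- board: Loose pine board 140 x 320 x 19 mm lying behind the fence under the bar's three pads; origin at the centre of its underside.
- sander: Loose cork sanding block 66 x 111 x 25 mm lying on the board; origin at the centre of its underside.
- battery: Loose black tool battery 75 x 115 x 60 mm on the robot's side of the fence; origin at the centre of its underside.
- jar: Loose glass jar, 56 mm across, 70 mm tall, on the robot's side of the fence; origin at the centre of its underside.
- driver: Loose screwdriver 190 mm long lying on the robot's side of the fence; own x along it.
- tin: Loose open steel tin, 90 mm across, 100 mm tall, left of the fence; origin at the centre of its underside.
- glue: Loose yellow glue bottle, 60 mm across, 170 mm tall, right of the fence; origin at the centre of its underside.
- mallet: Loose hammer 280 mm long lying at the left; own x along it.

How it is judged:
By the outcome, as a careful person would: the job done as asked, in the order asked, and still so for the second after the job is handed in, while the arm keeps its last pose, push and grip.
It also fails if it takes over 72 s, if anything falls off the work surface, if the arm or the gripper's body presses on something with over 40 N, if the wrist force passes 120 N, or if a joint passes its speed limit or range.

## Working session

There is one attempt and no reset: what is moved stays moved. The work goes in short steps, Python scripts to look and compute and a shell command to move; the robot and the scene stay as the last step left them, time stands still between calls to the robot, and variables do not carry over. Pictures are saved under pics/ and viewed, at most 10 in all, crops included, and the job is handed in when it is done.

```bash
mkdir -p pics; cat > h.py <<'E'
import numpy as np,cv2
from plant import get_obs,eyes,ctrl,spotter
def ray(cam,px,z):
    m=eyes.camera_model(cam);K=np.array([[m["fx"],0,m["cx"]],[0,m["fy"],m["cy"]],[0,0,1.]])
    u=cv2.undistortPoints(np.array([[px]],float),K,np.array(m["D"],float))[0,0]
    T=np.array(m["extrinsics"]);d=T[:3,:3]@[u[0],u[1],1];o=T[:3,3]
    return o+d*(z-o[2])/d[2]
E
python3 - <<'E'
from h import *
for c in("top","scene"):
    cv2.imwrite(f"pics/{c}1.png",eyes.snapshot(c))
    for n,z in(("edge_left",.06),("edge_right",.06),("fence",0),("key",.054)):
        for r in spotter.place_of(c,n)[:2]: print(c,n,round(r["p"],2),np.round(r["location"]),ray(c,r["location"],z).round(3))
o=get_obs();print({k:np.round(o[k],3) for k in("clock","tool_pos","orientation","force","opening")})
E
```

```text
top edge_left 0.63 [265. 226.] [0.403 0.182 0.06 ]
top edge_left 0.57 [269. 182.] [0.545 0.171 0.06 ]
top edge_right 0.57 [387. 191.] [ 0.512 -0.209  0.06 ]
top fence 0.65 [327. 189.] [ 0.525 -0.018  0.   ]Traceback (most recent call last):
  File "<stdin>", line 5, in <module>
ValueError: it knows: battery, board, driver, edge_left, edge_right, fence, glue, jar, mallet, sander, tin
```

View pics/top1.png

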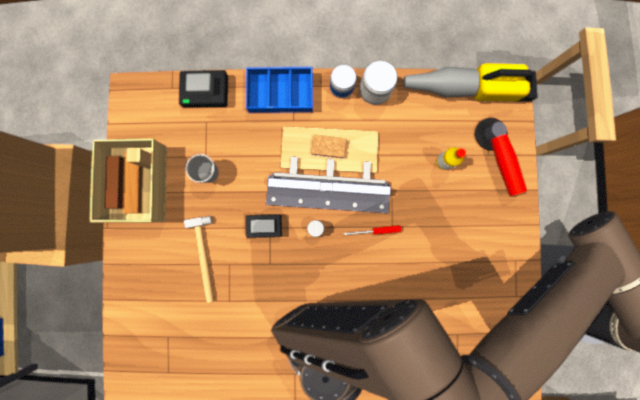

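The top view shows the fence at about (268–390, 175–212), with the bright top edge on row ~185, the bar and board behind it, and the battery (264,226), jar (316,228) and driver in front. The 0.63 edge_left hit at (265,226) is really the battery, so I'm using (269,182).

```bash
python3 - <<'E'
from h import *
im=cv2.imread("pics/top1.png");a=cv2.resize(im[150:220,255:405],None,fx=5,fy=5,interpolation=cv2.INTER_CUBIC)
s=eyes.snapshot("scene");cv2.imwrite("pics/scene1.png",s)
pts=[]
for n,z in(("edge_left",.06),("edge_right",.06),("fence",0)):
    for r in spotter.place_of("scene",n)[:2]: print(n,round(r["p"],2),np.round(r["location"]),ray("scene",r["location"],z).round(3))
R=spotter.outline_of("scene","fence");print(R[0]["rect"],R[0]["p"])
l,t,w,h=map(int,R[0]["rect"]);b=s[max(0,t-10):t+h+10,max(0,l-10):l+w+10]
b=cv2.resize(b,(750,min(245,int(750*b.shape[0]/b.shape[1]))),interpolation=cv2.INTER_CUBIC)
print("crop scale",750/(w+20))
cv2.imwrite("pics/c1.png",np.vstack([a,b]))
o=get_obs();print({k:np.round(o[k],3) for k in("clock","tool_pos","orientation","force","opening")})
E
```

```text
edge_left 0.57 [391. 199.] [0.545 0.175 0.06 ]
edge_right 0.87 [242. 217.] [ 0.513 -0.215  0.06 ]
fence 0.67 [321. 224.] [ 0.529 -0.014  0.   ]
[243.7, 197.2, 152.1, 53.7] 0.69
crop scale 4.3604651162790695
{'clock': np.float64(0.45), 'tool_pos': array([ 0.181, -0.65 ,  0.227]), 'orientation': array([ 1.79994e+02,  1.00000e-03, -1.64489e+02]), 'force': array([-0.411, -0.193, -0.13 ]), 'opening': np.float64(0.087)}
```

View pics/c1.png

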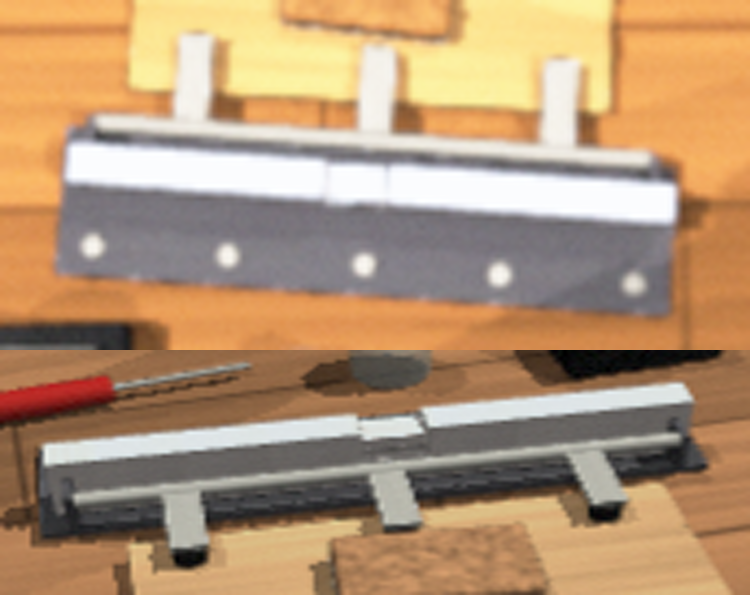

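View pics/scene1.png

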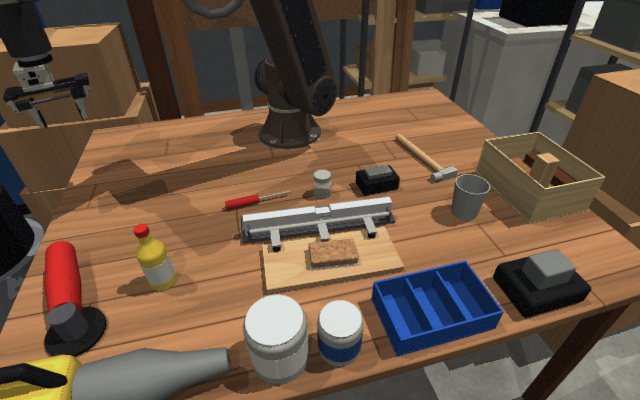

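The notch shows in both crops: in the top crop it spans columns 328–388 of an edge running from 66 to 677, so its centre is about 186 mm from the left end. That puts it in segment 2 (185 mm). The scene view agrees with it, and the fence yaw is about -4.8°. My plan is to shut the fingers and turn them so they close across the fence, because shut they measure about 42 mm and wouldn't fit lengthwise in the 40 mm notch. Then I'll move over the left end.

```bash
python3 -m crank '[0,0,-0.174,0,0,0,0, 0,0,-0.174,0,0,0,0, 0,0,-0.174,0,0,0,0, 0,0,-0.174,0,0,0,0, 0,0,-0.174,0,0,0,0]'; python3 -m crank '[0,0,-0.174,0,0,0,0, 0,0,-0.174,0,0,0,0, 0,0,0,-55,-19,0,0, 0,0,0,-55,-19,0,0, 0,0,0,-55,-19,0,0]'; python3 -m crank '[0,0,0,-55,-19,0,0, 0,0,0,-55,-19,0,0, 0,0,0,-55,-19,0,0, 0,0,0,-55,-19,0,0, 0,0,0,-55,-19,0,0]'
python3 -c "
from h import *
print(np.round(get_obs()['joint_pos']))"
```

```text
clock: 1.08
tool_pos: [0.1806, -0.6504, 0.2266]
orientation: [-180.0, -0.0, -114.3]
force: [0.7, -0.7, -0.2]
opening: 0.043
gripper_force: 0.0
clock: 1.7
tool_pos: [0.2512, -0.4892, 0.2265]
orientation: [-180.0, -0.0, -94.7]
force: [1.5, -0.3, 1.4]
opening: 0.0006
gripper_force: 0.0
clock: 2.33
tool_pos: [0.3686, -0.2226, 0.227]
orientation: [-179.9, -0.0, -94.7]
force: [1.8, -1.0, 0.8]
opening: 0.0004
gripper_force: 0.0
[ -5.  -3. -28.   0. -65.  -0.]
```

```bash
python3 -m crank '[0,0,0,-50,-18,0,0, 0,0,0,-50,-18,0,0, 0,0,0,-50,-18,0,0, 0,0,0,-50,-18,0,0]'; python3 -m crank '[0,0,0,-49,-18,0,0, 0,0,0,-49,-18,0,0, 0,0,0,-49,-18,0,0, 0,0,0,-49,-18,0,0,0,0,0,0,0,0,0]'
python3 - <<'E'
from h import *
im=eyes.snapshot("wrist");cv2.imwrite("pics/w1.png",im)
for n in("edge_left","edge_right"):
    for r in spotter.place_of("wrist",n)[:2]: print(n,round(r["p"],2),np.round(r["location"]),ray("wrist",r["location"],.06).round(4))
o=get_obs();print({k:np.round(o[k],4) for k in("clock","tool_pos","orientation","force")})
E
```

```text
clock: 2.82
tool_pos: [0.4567, -0.029, 0.2271]
orientation: [-179.9, 0.0, -94.7]
force: [1.9, -1.7, -0.4]
opening: 0.0004
gripper_force: 0.0
clock: 3.45
tool_pos: [0.5451, 0.1614, 0.2258]
orientation: [180.0, -0.0, -94.5]
force: [-0.7, -0.6, 0.7]
opening: 0.0003
gripper_force: 0.0
edge_left 0.78 [312. 186.] [0.5478 0.1694 0.06  ]
{'clock': np.float64(3.6), 'tool_pos': array([0.5436, 0.1582, 0.2264]), 'orientation': array([ 1.799693e+02, -2.140000e-02, -9.469110e+01]), 'force': array([ 0.4385, -0.8999,  0.1184])}
```

View pics/w1.png

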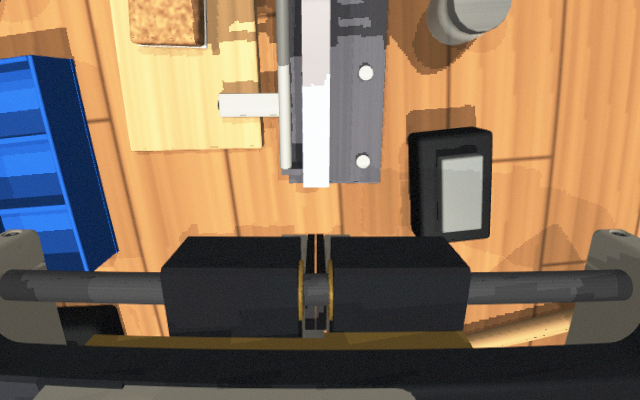

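The wrist view shows the top-edge strip at columns 303–329, with its left end at row 186. I'm converting the strip's centre line and end to world coordinates.

```bash
python3 - <<'E'
from h import *
im=cv2.imread("pics/w1.png").astype(int)
for r in(180,150,120,95): 
    c=np.where(im[r,295:340].min(1)>225)[0]+295; print(r,c.min(),c.max(),ray("wrist",[(c.min()+c.max())/2,r],.06).round(4))
print(ray("wrist",[316,187],.06).round(4))
E
```

```text
180 304 328 [0.5438 0.1635 0.06  ]
150 303 328 [0.5419 0.1351 0.06  ]
120 303 328 [0.5397 0.108  0.06  ]
95 303 329 [0.5374 0.0862 0.06  ]
[0.5443 0.1703 0.06  ]
```

```bash
python3 -m crank '[0,0,0,0,0,40,0, 0,0,0,0,0,40,0, 0,0,0,0,0,40,0, 0,0,0,0,0,36,0, 0,0,0,0,0,0,0]'; python3 -m crank '[0,0,0,0,0,2,0, 0,0,0,0,0,2,0, 0,0,0,0,0,2,0, 0,0,0,0,0,1,0, 0,0,0,0,0,1,0]'; python3 -m crank '[0,0,0,0,0,0.5,0,0,0,0,0,0,0,0]'
```

```text
clock: 4.22
tool_pos: [0.5422, 0.1565, 0.0688]
orientation: [179.8, -0.2, -94.8]
force: [0.1, 0.7, 1.5]
opening: 0.0004
gripper_force: 0.0
clock: 4.85
tool_pos: [0.5441, 0.1586, 0.0627]
orientation: [-180.0, 0.0, -94.7]
force: [-0.0, -0.2, 0.1]
opening: 0.0006
gripper_force: 0.0
clock: 5.1
tool_pos: [0.544, 0.1586, 0.062]
orientation: [180.0, -0.0, -94.7]
force: [-0.5, 0.1, -0.8]
opening: 0.0002
gripper_force: 0.0
```

```bash
python3 -m crank '[0,0,0,0,0,0.5,0,0,0,0,0,0,0.5,0,0,0,0,0,0,0,0]'; python3 -m crank '[0,0,0,0,0,0.5,0,0,0,0,0,0,0.5,0,0,0,0,0,0,0,0]';python3 -m crank '[0,0,0,0,0,0.3,0,0,0,0,0,0,0,0]'
```

```text
clock: 5.48
tool_pos: [0.544, 0.1585, 0.061]
orientation: [180.0, -0.0, -94.7]
force: [0.2, 0.8, 0.5]
opening: 0.0006
gripper_force: 0.0
clock: 5.85
tool_pos: [0.544, 0.1586, 0.0604]
orientation: [-180.0, 0.0, -94.7]
force: [-1.8, -0.3, 4.7]
opening: 0.0004
gripper_force: 2.0
clock: 6.1
tool_pos: [0.5441, 0.1586, 0.0603]
orientation: [-180.0, 0.0, -94.7]
force: [-1.9, -0.4, 7.0]
opening: 0.0005
gripper_force: 3.5
```

Contact at z ≈ 0.0604 m with about 7 N. Now sliding right along the edge.

```bash
python3 -m crank '[0,0,0,4,0,0,0, 0,0,0,6,0,0,0, 0,0,0,6,0,0,0, 0,0,0,6,0,0,0, 0,0,0,6,0,0,0]'; python3 -m crank '[0,0,0,6,0,0,0, 0,0,0,6,0,0,0, 0,0,0,6,0,0,0, 0,0,0,6,0,0,0, 0,0,0,6,0,0,0]'
```

```text
clock: 6.72
tool_pos: [0.5426, 0.1309, 0.0603]
orientation: [-179.9, 0.1, -94.7]
force: [0.2, 4.1, 3.9]
opening: 0.0007
gripper_force: 2.7
clock: 7.35
tool_pos: [0.5402, 0.101, 0.0603]
orientation: [-179.9, 0.1, -94.7]
force: [-0.1, 5.2, 5.4]
opening: 0.0006
gripper_force: 2.8
```

```bash
python3 -m crank '[0,0,0,6,0.3,0,0, 0,0,0,6,0.3,0,0, 0,0,0,6,0.3,0,0, 0,0,0,6,0.3,0,0, 0,0,0,6,0.3,0,0]'; python3 -m crank '[0,0,0,6,0,0,0, 0,0,0,6,0,0,0, 0,0,0,6,0,0,0, 0,0,0,6,0,0,0, 0,0,0,6,0,0,0]'; for i in 1 2 3 ; do :; done; python3 -m crank '[0,0,0,5,0,0,0, 0,0,0,5,0,0,0, 0,0,0,5,0,0,0]'; python3 -m crank '[0,0,0,5,0,0,0]'; python3 -m crank '[0,0,0,5,0,0,0]'; python3 -m crank '[0,0,0,5,0,0,0]'
```

```text
clock: 7.98
tool_pos: [0.5362, 0.0712, 0.0603]
orientation: [-179.9, 0.1, -94.7]
force: [0.0, 4.4, 5.0]
opening: 0.0005
gripper_force: 2.8
clock: 8.6
tool_pos: [0.5337, 0.0412, 0.0603]
orientation: [-179.9, 0.1, -94.7]
force: [-0.6, 4.8, 5.5]
opening: 0.0006
gripper_force: 3.0
clock: 8.98
tool_pos: [0.5325, 0.0263, 0.0603]
orientation: [-179.9, 0.1, -94.7]
force: [0.3, 5.2, 6.1]
opening: -0.0
gripper_force: 3.0
clock: 9.1
tool_pos: [0.5321, 0.0213, 0.0603]
orientation: [-179.9, 0.1, -94.7]
force: [0.1, 5.4, 6.4]
opening: 0.0003
gripper_force: 3.0
clock: 9.22
tool_pos: [0.5317, 0.0164, 0.0603]
orientation: [-179.9, 0.1, -94.7]
force: [0.1, 4.6, 6.3]
opening: 0.0001
gripper_force: 3.0
clock: 9.35
tool_pos: [0.5312, 0.0113, 0.0603]
orientation: [-179.9, 0.1, -94.7]
force: [0.6, 4.8, 5.8]
opening: 0.0004
gripper_force: 2.9
```

```bash
python3 -m crank '[0,0,0,4,0,0,0]'; python3 -m crank '[0,0,0,4,0,0,0]'; python3 -m crank '[0,0,0,3,0,0,0]'; python3 -m crank '[0,0,0,3,0,0,0]'
```

```text
clock: 9.48
tool_pos: [0.5308, 0.0073, 0.0603]
orientation: [-179.9, 0.1, -94.7]
force: [-0.3, 3.8, 5.3]
opening: 0.0005
gripper_force: 2.8
clock: 9.6
tool_pos: [0.5304, 0.0033, 0.0602]
orientation: [-179.9, 0.0, -94.7]
force: [-0.1, 4.1, 5.5]
opening: 0.0004
gripper_force: 2.4
clock: 9.72
tool_pos: [0.5298, 0.0001, 0.06]
orientation: [-180.0, 0.0, -94.7]
force: [0.8, 1.9, 2.5]
opening: 0.0007
gripper_force: 1.4
clock: 9.85
tool_pos: [0.5283, -0.0035, 0.0592]
orientation: [179.9, -0.0, -94.7]
force: [0.6, -0.4, 0.1]
opening: 0.0006
gripper_force: 0.0
```

Contact is lost at y ≈ -0.001, as predicted, so the notch centre is at y ≈ -0.0115. I'll centre there and press.

```bash
python3 -m crank '[0,0,0,4,0,0,0, 0,0,0,4,0,0,0, 0,0,0,0,0,0,0, 0,0,0,0,0,2,0, 0,0,0,0,0,2,0]'; python3 -m crank '[0,0,0,0,0,1,0, 0,0,0,0,0,1,0, 0,0,0,0,0,0,0]'; python3 -m crank '[0,0,0,0,0,1,0, 0,0,0,0,0,1,0, 0,0,0,0,0,1,0, 0,0,0,0,0,1,0, 0,0,0,0,0,0,0]'; python3 -m crank '[0,0,0,0,0,1,0, 0,0,0,0,0,1,0, 0,0,0,0,0,1,0, 0,0,0,0,0,0,0]'
```

```text
clock: 10.48
tool_pos: [0.5286, -0.0107, 0.0556]
orientation: [180.0, -0.0, -94.7]
force: [0.6, 0.7, 0.3]
opening: 0.0004
gripper_force: 0.0
clock: 10.85
tool_pos: [0.5286, -0.0107, 0.054]
orientation: [180.0, -0.0, -94.7]
force: [-2.9, 0.3, 5.6]
opening: 0.0002
gripper_force: 2.5
clock: 11.48
tool_pos: [0.5286, -0.0107, 0.0502]
orientation: [-180.0, 0.0, -94.7]
force: [-3.1, 1.1, 7.1]
opening: 0.0008
gripper_force: 3.4
clock: 11.98
tool_pos: [0.5285, -0.0107, 0.0472]
orientation: [-180.0, 0.0, -94.7]
force: [-3.1, 1.1, 8.2]
opening: 0.0002
gripper_force: 4.1
```

```bash
python3 -m crank '[0,0,0,0,0,1,0, 0,0,0,0,0,0.5,0, 0,0,0,0,0,0,0]'; python3 -m crank '[0,0,0,0,0,0.5,0, 0,0,0,0,0,0.5,0, 0,0,0,0,0,0,0]'; python3 -m crank '[0,0,0,0,0,0.4,0, 0,0,0,0,0,0,0, 0,0,0,0,0,0,0]'
```

```text
clock: 12.35
tool_pos: [0.5286, -0.0107, 0.0462]
orientation: [-180.0, -0.0, -94.7]
force: [-4.7, 1.0, 14.0]
opening: 0.0006
gripper_force: 6.5
clock: 12.72
tool_pos: [0.5286, -0.0107, 0.0461]
orientation: [-180.0, -0.0, -94.7]
force: [-8.1, 2.9, 22.0]
opening: 0.0001
gripper_force: 11.4
clock: 13.1
tool_pos: [0.5286, -0.0107, 0.0461]
orientation: [-179.9, -0.0, -94.6]
force: [-10.5, 1.8, 25.6]
opening: 0.0004
gripper_force: 13.3
```

The key is hard against its stop: z stays at 0.0461 m, 7.9 mm below where it started, while the force climbs to about 25 N. I'll check the bar by sight.

```bash
python3 - <<'E'
from h import *
s=eyes.snapshot("scene");cv2.imwrite("pics/s2.png",cv2.resize(s[130:300,200:440],None,fx=3,fy=3,interpolation=cv2.INTER_CUBIC))
E
```

```text
(no output)
```

View pics/s2.png

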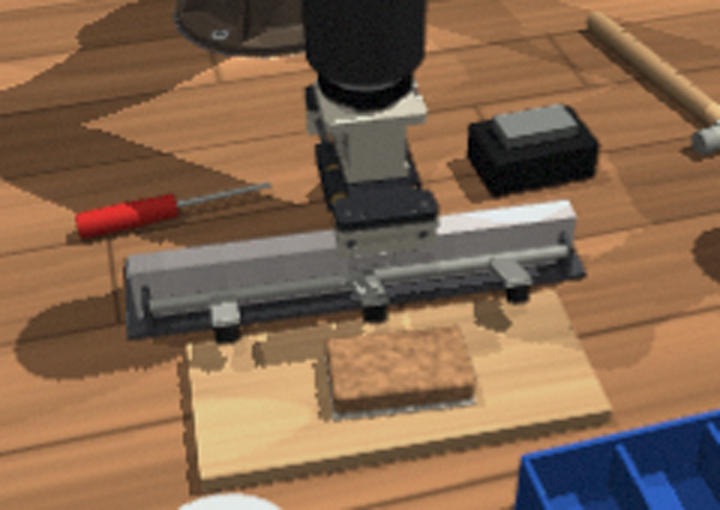

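The bar's three pads (around (227,330), (375,310) and (517,290) in the crop) are clear of the board. The board, sander, battery and driver look undisturbed.

```bash
python3 -c "
from plant import ctrl
print(ctrl.close_job())"
```

```text
the job is handed in; nothing more can be done
None
```

I touched the fence edge near its left end (about 15 mm in), ran the fingertip right to the notch in segment 2, pressed the key to its stop with the bar lifted, and handed the job in still holding it at about 25 N; the clock was near 13 s.

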